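# Weigh a potted choke on the tip-over balance and sort it

### The arm

A 7-joint arm with a two-finger parallel gripper is mounted at the origin on a cart in front of the work surface, level with it; the furniture and walls round the work are solid. World frame = base frame: x ahead of the robot, y to its left, z up, the work surface at z = 0. Lengths are in m, angles in rad, forces in N, time in s.
With the tool pointing down it reaches from about 0.4 to 0.85 m from the base axis. Payload 10.4 kg.
Tool frame: the origin (TCP) lies at the very end of the fingers, on their centre line; the grasp point (between the pads) lies 19 mm behind it; z points along the fingers, y is the direction in which the jaws open and shut (so a half turn about z gives the same grasp; the last joint's range is limited). The gripper opens to 87 mm and grips with 3 to 60 N. Pads are 19 mm wide; open, the fingers measure 117 mm over their backs; the gripper's body (75 mm by 190 mm) begins 51 mm behind the grasp point.
Start: joints at [1.259, 0.332, -0.065, 1.46, 0.022, 1.35, -0.088], TCP at [0.178, -0.599, 0.223] pointing down, gripper open.
Joint ranges: [-2.6, 2.6], [-0.5, 2.12], [-1.47, 1.34], [0.16, 2.42], [-1.27, 4.41], [0.06, 2.06], [-2.6, 2.6]. Speed limits (rad/s): [2.22, 2.22, 2.79, 2.79, 3.14, 3.14, 3.14].

### API

Orientations are given as a unit quaternion [x, y, z, w].
In Python, from bench import read_state, imaging, r gives the robot as it stands. The module is installed in compiled form; this text tells all that it offers.
- The arm moves only by the tool move_arm, never from a script. Its argument "series" is a list of rows, each a list of 4 numbers: the shift along the tool's x, y, z in m, then the turn about the tool's z in rad. In form: [[x, y, z, roll], ...]. A call has 1 to 20 rows; each row is the pose to reach, as a shift and turn from the pose commanded when the call began, along the tool's axes at that moment; what a row does not reach only later rows make up. A row lasts 1/10 s, in which the tool goes at most 50 mm and 8.59 degrees, less where a joint would pass 70% of its speed; a pose out of reach is approached as far as the arm can. A call with a gripper value outside its range is refused whole. "claw" is the gripper's target within -1 to 1 (fully open at 1, half-way at 0, shut at -1), set as the call begins (left out, the last holds). The fingers move at their own pace and stop on an object; "newtons" is the grip in N (left out, the last holds). Time passes only in rows, so rows that repeat a pose let the fingers close. It gives the time, the measured TCP pose, the force and the opening at its end, in the units of the state.
- read_state(): the state, without advancing time (a new reading comes with each control period).
- imaging.camera(name): name is "scene" or "side" or "wrist"; returns (picture, depth): 400x640x3 uint8, red, green, blue; 400x640 float32, m along the optical axis (not along the pixel's ray), 0 where there is no reading.
- imaging.get_calibration(name): a dict with "camera_matrix" (3x3 intrinsics, pixels), "R" (3x3) and "t" (3): a world point X has camera coordinates R X + t. Camera axes: x right, y down, z forward; pixel columns grow to the right and rows downward; lengths in m; the calibration is good to about 2 mm. The wrist camera is an equidistant fisheye: a pixel r from the principal point sees the ray r / f radians off the axis. A picture is of the moment at which its call begins: read the wrist's pose just before it. get_calibration takes no time and is no camera call; for the wrist camera it gives the pose at the moment of the call.
- r.close_job(): hands the job in, once; it reports no verdict.
The state is a dict: "time": time; "joint_positions": joint angles; "joint_vel": joint speeds; "joint_torque": joint torques, N m; "ee_pos": TCP position; "eef_rot": TCP orientation; "ft_force": force on the tool from outside, world axes, zero at the start; "torque": the same for the moment, N m; "width": finger opening in m.
Only numpy, scipy, OpenCV 4.12 (cv2) and the standard library are available. Lean on these libraries where they do the work, as an engineer would, in place of code of your own. Each camera call takes 0.05 s, during which the arm holds its last target.

### The job

Check the potted choke that stands by itself on the bench for a full fill: set it on the pan of the check balance, turning it under light pressure until the slot in its foot drops fully home over the pan's tongue, then let go so that its own weight alone decides whether the beam tips; never tip the beam with the gripper. If the beam tips, the choke is full: seat it on the free seat of the green tray; if the beam stays up, it is underfilled: seat it on the free seat of the red tray. It must sit fully home over the tray's tongue; leave the beam as the choke left it and the other things on the bench where they are.

Things in the scene. Friction and masses are not known exactly. Their poses are not given: they have to be found in the camera images.
- choke: The choke to check, alone on the bench: black cylinder 52 mm wide, 46 mm high, dark red resin top, 0.33 to 0.68 kg. Origin: centre of its underside, z up. A slot 13 mm wide, 6.5 mm deep crosses its foot along its x axis (two brass tags, 6 mm tall, on top stand over the slot line; either way round is the same); a 13 mm bore goes 24 mm up from the middle of the foot.
- balance: Check balance, fixed: grey base 70 x 300 x 14 mm, origin on the bench under the beam's pivot; the beam runs along its y axis. Round pan (63 mm) 100 mm from the pivot on the +y side; brass counterweight and pointer on the -y side, before an indicator plate (142 mm high) 150 mm from the pivot. An orange tumbler weight on an arm (to 160 mm high) stands 50 mm from the pivot towards -y, at the back. Only these rise above the pan.
- pan_seat (a point): Centre of the pan's flat top (113 mm high when up), z up, y along the beam. On it: a tongue 10 x 46 x 5 mm with chamfered top and in its middle a post 10 mm wide, 16 mm high, tapered. Home: choke's underside on the pan top, slot over tongue. The pan swivels stiffly (0.06 N m), so the tongue lies within 0.45 rad either way of this point's x axis; that angle is not reported: find it by eye or by feel.
- beam (a joint): Tilt of the beam, rad: 0 = pan up; 0.24 = tipped, pan 24 mm lower, pointer risen from red to green field. An orange tumbler weight flips over with it: 0.50 kg (4.9 N) or more on the pan tips it right over, slowly (0.5 to 2.5 s); less leaves it at 0. It stays tipped when unloaded (1.7 N up at the pan would return it). The gripper must not press on choke or balance while it is between 0.04 and 0.20.
- green_tray_seat (a point): Free seat of the green tray (full chokes): centre of the seat on the tray's top, 12 mm above the bench, z up. Tongue (10 x 46 x 5 mm) and post (10 mm wide, 16 mm high) as on the pan, the tongue fixed along this point's x axis. The tray is a fixed plate 176 x 84 mm with a 16 mm high rim; a choke stands on its other seat, 84 mm away along +x.
- red_tray_seat (a point): Free seat of the red tray (underfilled chokes), otherwise the same as the green tray's. The trays stand to the left and the right of the balance, either way round.
- passed_choke: An equal choke already standing on the other seat of the green tray; to be left there. Origin: centre of its underside.
- failed_choke: An equal choke already standing on the other seat of the red tray; to be left there. Origin: centre of its underside.
- solder_spool: Bystander: upright reel of solder wire, 60 mm in diameter, 48 mm high, at the back left.
- ok_stamp: Bystander: hand stamp with a turned wooden grip, 65 mm high, at the back left.
- probe_tin: Bystander: round tin, 60 mm in diameter, 22 mm high, at the back left.
- screwdriver: Bystander: screwdriver, 156 mm long, lying at the front edge, right of the middle.
- usb_dongle: Bystander: small black plug-in stick, 54 mm long, lying at the front edge, left of the middle.
There are look-alikes about, which are no part of the job. What is shaped like the choke but purple is not meant.

How it is judged:
By the outcome, as a careful person would: the job done as asked, in the order asked, and still so for the second after the job is handed in, with the robot touching nothing.
It also fails if it takes over 72 s, if anything falls off the work surface, if the arm or the gripper's body presses on something with over 40 N, if the wrist force passes 120 N, or if a joint passes its speed limit or range.

## Working session

There is one attempt and no reset: what is moved stays moved. The work goes in short steps, Python scripts to look and compute and a tool call to move; the robot and the scene stay as the last step left them, time stands still between calls to the robot, and variables do not carry over. Pictures are saved under pics/ and viewed, and the job is handed in when it is done.

Besides the shell and the picture viewer there is one more tool, called after ">>>" by a JSON object that holds its "op" and its "data", one argument or row to a line. move_arm: Moves the arm, as the interface text tells. Its arguments: {"type":"object","properties":{"series":{"type":"array","items":{"type":"array","items":{"type":"number"}}},"claw":{"type":"number"},"newtons":{"type":"number"}},"required":["series"]}

```bash
mkdir -p pics; cat > h.py <<'E'
import numpy as np, cv2
from bench import read_state, imaging, r
def snap(n,f):
    s=read_state(); c=imaging.get_calibration(n); p,d=imaging.camera(n)
    cv2.imwrite(f'pics/{f}.png',p[:,:,::-1]); np.savez(f'pics/{f}.npz',p=p,d=d,K=c['camera_matrix'],R=c['R'],t=c['t'],ee=s['ee_pos'],q=s['eef_rot'])
def load(f): return np.load(f'pics/{f}.npz')
def world(z,u,v,dep=None):
    K,R,t=z['K'],z['R'],z['t']; u=np.asarray(u);v=np.asarray(v)
    d=z['d'][v.astype(int),u.astype(int)] if dep is None else dep
    X=np.stack([(u-K[0,2])/K[0,0]*d,(v-K[1,2])/K[1,1]*d,d],-1)
    return (X-t)@R
def onplane(z,u,v,h):
    K,R,t=z['K'],z['R'],z['t']; ray=np.array([(u-K[0,2])/K[0,0],(v-K[1,2])/K[1,1],1])@R; o=-t@R
    return o+ray*(h-o[2])/ray[2]
E
python3 - <<'E'
from h import *
print(read_state())
for n in('scene','side','wrist'): snap(n,n+'0'); z=load(n+'0'); print(n,z['K'].tolist(),(-z['t']@z['R']).round(3))
E
```

```text
{'time': 0.0, 'joint_positions': array([ 1.25941724,  0.33288145, -0.06469602,  1.46093081,  0.02156775,
        1.34986881, -0.08850935]), 'joint_vel': array([ 7.39239320e-04, -5.42425460e-04, -8.76172387e-05,  8.31627317e-04,
       -9.28442295e-04,  8.02263937e-04, -1.68375945e-04]), 'joint_torque': array([-2.94616857e-04, -6.23245311e+01,  2.43561954e-02, -3.89894772e+01,
       -6.13665814e-02,  3.97596066e-02,  1.10576293e-04]), 'ee_pos': array([ 0.17788597, -0.59876062,  0.22175294]), 'eef_rot': array([ 9.89593646e-01,  1.43888602e-01, -1.16559320e-04, -6.87521894e-04]), 'ft_force': array([ 1.34336879,  0.35708614, -0.75606176]), 'torque': array([-0.00228534, -0.0071496 , -0.00268977]), 'width': 0.08684342985341369}
scene [[467.7427760829766, 0.0, 318.47986644265353], [0.0, 467.7427760829766, 198.19922010979232], [0.0, 0.0, 1.0]] [-0.197  0.957  0.882]
side [[406.9915014237631, 0.0, 312.7728161662958], [0.0, 406.9915014237631, 199.24079357858562], [0.0, 0.0, 1.0]] [-0.113  0.216  1.004]
wrist [[309.70691628693146, 0.0, 322.41265509847074], [0.0, 309.70691628693146, 195.96724219687408], [0.0, 0.0, 1.0]] [ 0.254 -0.576  0.383]
```

View pics/scene0.png

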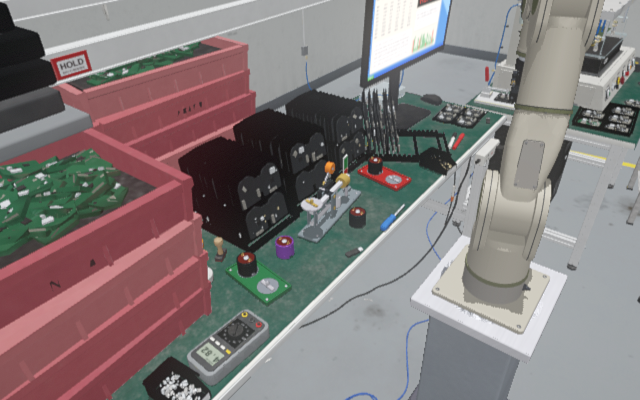

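View pics/side0.png

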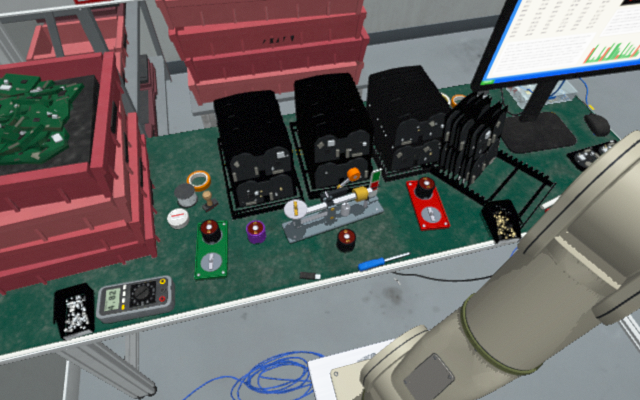

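View pics/wrist0.png

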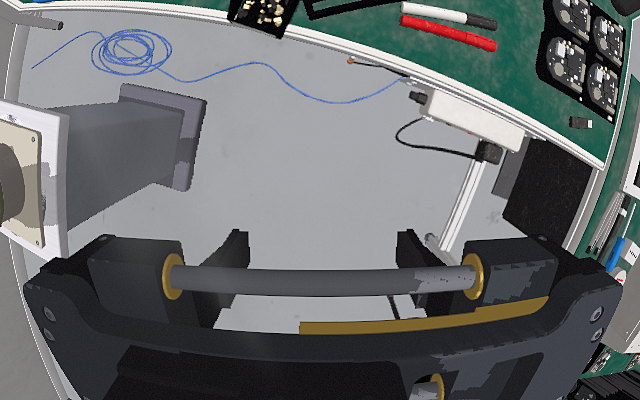

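The side view shows these choke-shaped things:
- (209,232): on the green tray, the passed choke.
- (256,232): purple, a look-alike.
- (346,240): black with a dark red top, alone on the bench. This one fits the description.
- (426,188): on the red tray, the failed choke.

I'll confirm with an enlarged crop.

```bash
python3 - <<'E'
from h import *
z=load('side0'); p=z['p'][:,:,::-1]
cv2.imwrite('pics/crop1.png',cv2.resize(p[150:290,185:455],None,fx=2.9,fy=2.9,interpolation=cv2.INTER_CUBIC))
for n,u,v in [('choke top',346,235),('purple',256,227),('passed',209,226),('failed',426,184),('gseat',211,262),('rseat',432,213),('pan',295,208),('bench',300,250),('tin',178,217),('orange',354,173),('plate',376,180),('tray g corners',198,274),('',227,275),('',199,222),('tray r',450,226),('',425,230),('rack1',260,190),('rack2',335,170), ('basecorner', 289,240),('base2',382,213)]:
    print(n,world(z,u,v).round(3))
E
```

```text
choke top [ 0.434 -0.023  0.049]
purple [0.521 0.213 0.048]
passed [0.55  0.338 0.058]
failed [ 0.541 -0.304  0.058]
gseat [0.461 0.35  0.015]
rseat [ 0.457 -0.294  0.028]
pan [0.505 0.102 0.123]
bench [0.442 0.106 0.008]
tin [0.629 0.427 0.021]
orange [ 0.571 -0.081  0.139]
plate [ 0.559 -0.147  0.103]
tray g corners [0.435 0.387 0.012]
 [ 0.421  0.314 -0.003]
 [0.611 0.372 0.001]
tray r [ 0.417 -0.34   0.001]
 [ 0.417 -0.259  0.009]
rack1 [0.628 0.18  0.073]
rack2 [ 0.642 -0.05   0.081]
basecorner [0.479 0.129 0.011]
base2 [ 0.509 -0.162  0.002]
```

View pics/crop1.png

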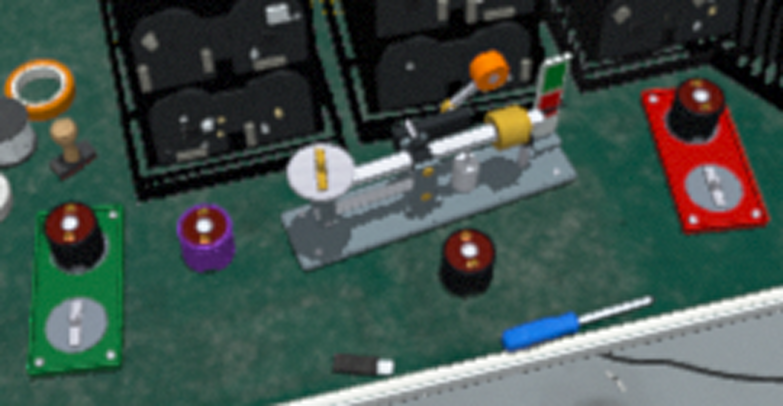

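The crop confirms it: the black choke with the dark red top at side (346,240) stands alone. The purple one is not meant. Next I'll move to a wrist-camera survey pose above the scene.

>>> {"op": "move_arm", "data": {
  "series": [
    [0.03, -0.037, -0.03, 0.02],
    [0.061, -0.074, -0.06, 0.04],
    [0.092, -0.111, -0.09, 0.06],
    [0.122, -0.148, -0.108, 0.08],
    [0.153, -0.185, -0.108, 0.1],
    [0.183, -0.222, -0.108, 0.12],
    [0.214, -0.259, -0.108, 0.14],
    [0.244, -0.296, -0.108, 0.16],
    [0.275, -0.333, -0.108, 0.18],
    [0.305, -0.37, -0.108, 0.2],
    [0.336, -0.407, -0.108, 0.22],
    [0.366, -0.444, -0.108, 0.24],
    [0.397, -0.481, -0.108, 0.26],
    [0.427, -0.518, -0.108, 0.289],
    [0.427, -0.518, -0.108, 0.289],
    [0.427, -0.518, -0.108, 0.289]
  ]
}}

```text
time: 1.75
ee_pos: [0.4397, 0.0198, 0.3303]
eef_rot: [1.0, 0.001, -0.0, -0.0]
ft_force: [0.4, -1.2, 0.2]
width: 0.0867
```

```bash
python3 - <<'E'
from h import *
snap('wrist','w1'); s=read_state(); print(s['time'],s['ee_pos'],s['eef_rot'],s['joint_positions'])
E
```

```text
1.8 [0.43958158 0.01853699 0.33026966] [ 9.99999933e-01  2.80599332e-06 -3.49539995e-04  1.06850000e-04] [ 0.75057302 -0.1081386  -0.80898398  1.69445933 -0.07809033  1.52278535
 -1.62246443]
```

View pics/w1.png

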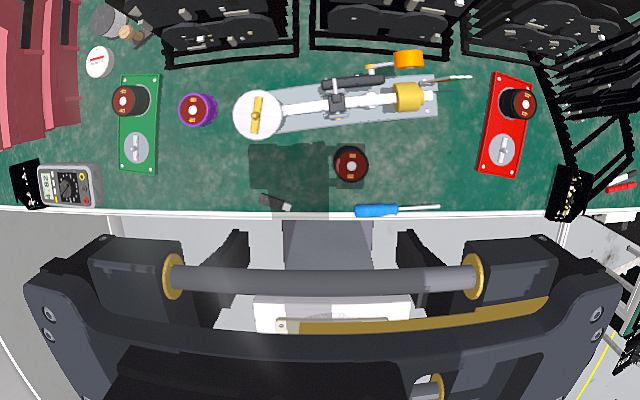

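```bash
cat >> h.py <<'E'
def fray(z,u,v):
    K=z['K']; x=(u-K[0,2])/K[0,0]; y=(v-K[1,2])/K[1,1]; th=np.hypot(x,y); s=np.sinc(th/np.pi)
    return np.array([x*s,y*s,np.cos(th)])
def fplane(z,u,v,h):
    R,t=z['R'],z['t']; ray=fray(z,u,v)@R; o=-t@R
    return o+ray*(h-o[2])/ray[2]
def fproj(z,X):
    K=z['K'];c=z['R']@np.asarray(X)+z['t']; th=np.arctan2(np.hypot(c[0],c[1]),c[2]); a=np.arctan2(c[1],c[0]); return K[0,2]+K[0,0]*th*np.cos(a),K[1,2]+K[1,1]*th*np.sin(a)
def fworld(z,u,v):
    ray=fray(z,u,v); d=z['d'][int(round(v)),int(round(u))]; return (ray*d/ray[2]-z['t'])@z['R']
def crops(z,name,cs,w=36,f=8):
    p=z['p'][:,:,::-1]; o=[]
    for u,v in cs:
        c=cv2.resize(p[v-w//2:v+w//2,u-w//2:u+w//2],None,fx=f,fy=f,interpolation=cv2.INTER_CUBIC)
        for k in range(0,w,6): cv2.putText(c,str(u-w//2+k),(k*f,8),0,.3,(255,255,255)); cv2.putText(c,str(v-w//2+k),(0,k*f+4),0,.3,(255,255,255)); cv2.line(c,(k*f,10),(k*f,14),(255,255,255)); cv2.line(c,(20,k*f),(24,k*f),(255,255,255))
        o.append(c)
    n=(len(o)+1)//2
    cv2.imwrite(f'pics/{name}.png',np.vstack([np.hstack(o[:n]),np.hstack(o[n:])]) if len(o)>2 else np.hstack(o))
E
python3 - <<'E'
from h import *
z=load('w1')
crops(z,'c2',[(351,163),(257,114),(136,149),(502,149)],w=48,f=6)
for n,u,v,h in [('choke',351,163,.048),('pan',257,114,.113),('g',136,149,.012),('r',502,149,.012),('passed',123,101,.05),('failed',522,104,.05)]: print(n,fplane(z,u,v,h).round(4),fworld(z,u,v).round(4))
# max heights of racks
R,t=z['R'],z['t']
v,u=np.mgrid[0:220:2,0:640:2]
P=np.array([fworld(z,a,b) for a,b in zip(u.ravel(),v.ravel())]); d=z['d'][v.ravel(),u.ravel()]
P=P[d>0]; P=P[(abs(P[:,1])<.5)&(P[:,0]>.4)]
for x0 in np.arange(.55,.85,.03):
  for y0 in (-.4,-.2,0,.2):
    m=(P[:,0]>x0)&(P[:,0]<x0+.03)&(P[:,1]>y0)&(P[:,1]<y0+.2)
    if m.any(): print(round(x0,2),y0,P[m,2].max().round(3),end=' | ')
  print()
E
```

```text
choke [ 0.4356 -0.0211  0.048 ] [ 0.4353 -0.0212  0.0468]
pan [0.5097 0.1008 0.113 ] [0.51   0.0983 0.1247]
g [0.4604 0.3506 0.012 ] [0.4609 0.348  0.0157]
r [ 0.4609 -0.2937  0.012 ] [ 0.4618 -0.2893  0.0187]
passed [0.5463 0.3446 0.05  ] [0.546  0.341  0.0549]
failed [ 0.5426 -0.3034  0.05  ] [ 0.5423 -0.2991  0.0558]
0.55 -0.4 0.063 | 0.55 -0.2 0.142 | 0.55 0 0.101 | 0.55 0.2 0.059 | 
0.58 -0.4 0.207 | 0.58 -0.2 0.138 | 0.58 0 0.024 | 0.58 0.2 0.024 | 
0.61 -0.4 0.212 | 0.61 -0.2 0.102 | 0.61 0 0.156 | 0.61 0.2 0.181 | 
0.64 -0.4 0.214 | 0.64 -0.2 0.167 | 0.64 0 0.185 | 0.64 0.2 0.207 | 
0.67 -0.4 0.222 | 0.67 0 0.062 | 0.67 0.2 0.055 | 
0.7 -0.4 0.219 | 0.7 0.2 0.049 |
```

View pics/c2.png

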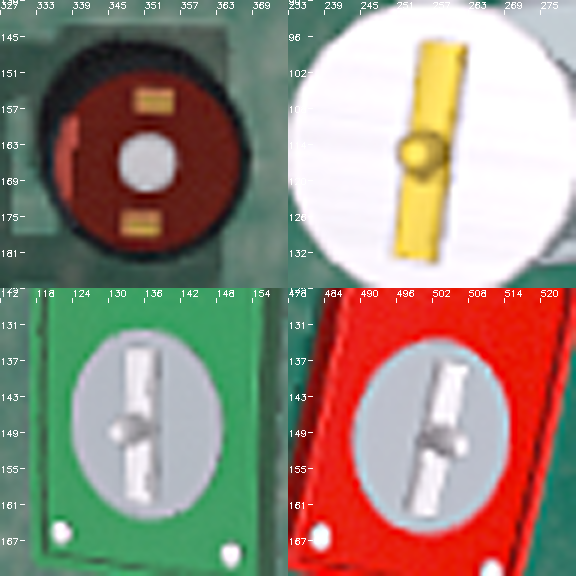

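```bash
python3 - <<'E'
from h import *
z=load('w1')
def seg(n,a,b,h):
    A=fplane(z,*a,h);B=fplane(z,*b,h); d=A-B; print(n,'mid',((A+B)/2).round(4),'len',np.linalg.norm(d).round(4),'yaw',np.arctan2(d[1],d[0]).round(4))
seg('choke',(352.7,155.8),(350.5,176.2),.051)
seg('pan',(258.8,97),(254.2,133.3),.118)
seg('g',(135.7,134.8),(135.3,160.7),.017)
seg('r',(505.8,137.2),(500.7,162.7),.017)
print('choke c',fplane(z,351.8,166.6,.046)); print('pan c',fplane(z,257,114,.113))
print('TCP px',fproj(z,z['ee']),'15cm below tcp',fproj(z,z['ee']-[0,0,.28]))
# balance axes via pixel edges: base long edges
for u,v in [(240,140),(437,116),(432,81)]: print(fworld(z,u,v).round(3))
z=load('w1'); cv2.imwrite('pics/c3.png',cv2.resize(z['p'][60:150,225:480,::-1],None,fx=3.1,fy=3.1))
E
```

```text
choke mid [ 0.4316 -0.0218  0.051 ] len 0.0304 yaw -0.0824
pan mid [0.5084 0.1005 0.118 ] len 0.0448 yaw -0.152
g mid [0.4632 0.3482 0.017 ] len 0.0463 yaw -0.1433
r mid [ 0.46   -0.2936  0.017 ] len 0.0458 yaw -0.12
choke c [ 0.42979899 -0.02263065  0.046     ]
pan c [0.50970504 0.10079887 0.113     ]
TCP px (np.float64(323.26909977632147), np.float64(247.39673284239632)) 15cm below tcp (np.float64(322.92191118753766), np.float64(160.30111057413305))
[0.465 0.154 0.   ]
[ 0.508 -0.168 -0.001]
[ 0.559 -0.131  0.072]
```

View pics/c3.png

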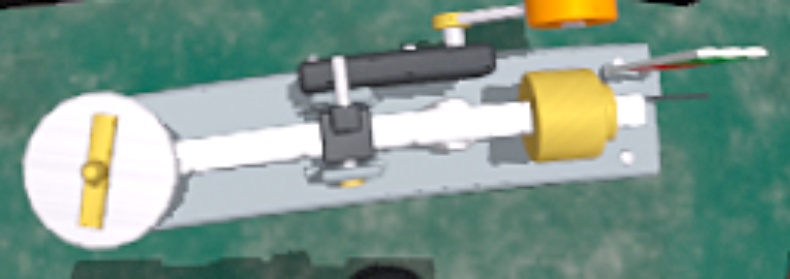

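The survey shows the choke at (351,165) with tags at yaw ≈ -0.08. The pan is at (257,114) with its tongue at yaw ≈ -0.15, the green free seat is at (136,149) and the red at (502,150). I'll turn to the yaw-π side, which leaves more joint range, and hover over the choke.

>>> {"op": "move_arm", "data": {
  "series": [
    [0, 0.01, 0.02, -0.15],
    [0, 0.02, 0.04, -0.3],
    [-0.005, 0.03, 0.06, -0.45],
    [-0.01, 0.04, 0.08, -0.6],
    [-0.01, 0.04, 0.1, -0.75],
    [-0.01, 0.04, 0.12, -0.9],
    [-0.01, 0.04, 0.13, -1.05],
    [-0.01, 0.04, 0.13, -1.2],
    [-0.01, 0.04, 0.13, -1.35],
    [-0.01, 0.04, 0.13, -1.5],
    [-0.01, 0.04, 0.13, -1.65],
    [-0.01, 0.04, 0.13, -1.8],
    [-0.01, 0.04, 0.13, -1.95],
    [-0.01, 0.04, 0.13, -2.1],
    [-0.01, 0.04, 0.13, -2.25],
    [-0.01, 0.04, 0.13, -2.4],
    [-0.01, 0.04, 0.13, -2.55],
    [-0.01, 0.04, 0.13, -2.7],
    [-0.01, 0.04, 0.13, -2.85],
    [-0.01, 0.04, 0.13, -3.0]
  ]
}}

```text
time: 3.8
ee_pos: [0.4293, -0.0227, 0.2004]
eef_rot: [0.069, 0.998, -0.0, -0.0]
ft_force: [-0.5, -0.7, -0.6]
width: 0.0871
```

>>> {"op": "move_arm", "data": {
  "series": [
    [0, 0, 0, -0.06],
    [0, 0, 0, -0.06],
    [0, 0, 0, -0.06]
  ]
}}

```text
time: 4.1
ee_pos: [0.4295, -0.022, 0.2005]
eef_rot: [0.043, 0.999, -0.0, -0.0]
ft_force: [0.4, 0.3, 1.4]
width: 0.0869
```

```bash
cat >> h.py <<'E'
def st():
    s=read_state(); q=s['eef_rot']; 
    from scipy.spatial.transform import Rotation as Ro
    M=Ro.from_quat(q).as_matrix(); s['yaw']=np.arctan2(M[1,0],M[0,0]); s['M']=M
    print('t',round(s['time'],2),'p',s['ee_pos'].round(4),'yaw',s['yaw'].round(4),'F',s['ft_force'].round(2),'T',s['torque'].round(3),'w',round(s['width'],4),'q',s['joint_positions'].round(2)); return s
E
python3 - <<'E'
from h import *
snap('wrist','w2'); st(); z=load('w2'); print(fproj(z,[.43,-.022,.046]))
E
```

```text
t 4.15 p [ 0.4296 -0.0218  0.2005] yaw 3.0564 F [ 0.27 -0.07 -0.36] T [ 0.053 -0.153 -0.009] w 0.0872 q [ 0.63 -0.06 -0.65  1.94 -0.04  1.25  1.48]
(np.float64(321.92344519935665), np.float64(182.0348034360012))
```

View pics/w2.png

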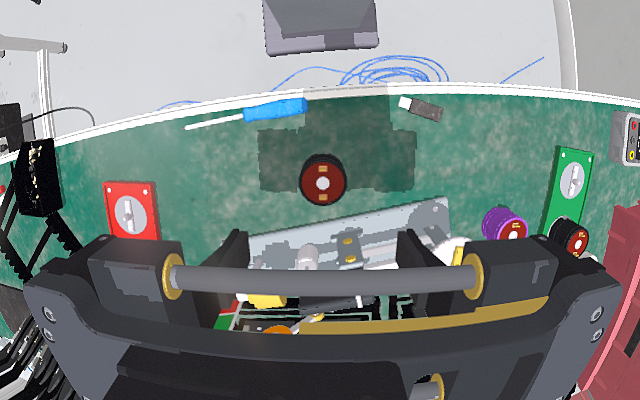

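```bash
python3 - <<'E'
from h import *
z=load('w2'); crops(z,'c4',[(323,182)],w=60,f=9)
p=cv2.cvtColor(z['p'],cv2.COLOR_RGB2HSV)
sub=z['p'][150:215,290:355].astype(int)
red=(sub[...,0]>60)&(sub[...,1]<50)&(sub[...,2]<50)
v,u=np.nonzero(red); c,rad=cv2.minEnclosingCircle(np.stack([u,v],1).astype(np.float32)); print(c[0]+290,c[1]+150,rad)
print(fplane(z,c[0]+290,c[1]+150,.046))
tag=(sub[...,0]>150)&(sub[...,2]<120)
n,l,s,cc=cv2.connectedComponentsWithStats(tag.astype(np.uint8)); print(s,cc+[290,150])
E
```

```text
322.5624084472656 182.2132225036621 21.361265182495117
[ 0.43025069 -0.0213476   0.046     ]
[[   0    0   65   65 4130]
 [  29   16    8    6   48]
 [  29   44    8    6   47]] [[321.98765133 181.99128329]
 [322.5        168.5       ]
 [322.57446809 196.55319149]]
```

View pics/c4.png

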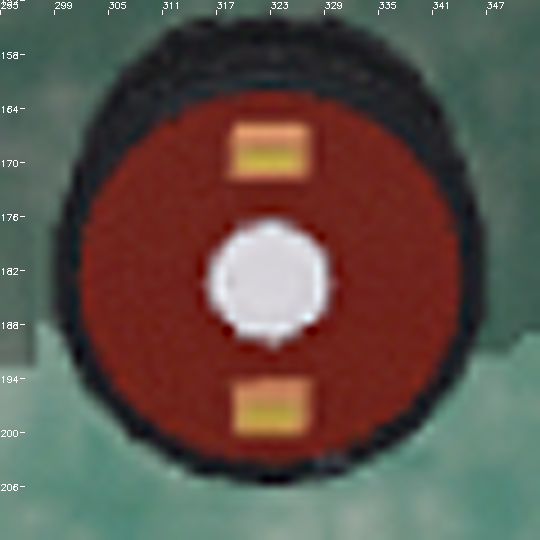

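The choke is centred at (322.5,182), right under the TCP. Both tags sit at column 322.5, so the yaw is aligned. Next I'll descend and grip.

>>> {"op": "move_arm", "data": {
  "series": [
    [-0.001, 0.0005, 0.04, 0],
    [-0.001, 0.0005, 0.08, 0],
    [-0.001, 0.0005, 0.12, 0],
    [-0.001, 0.0005, 0.15, 0],
    [-0.001, 0.0005, 0.175, 0],
    [-0.001, 0.0005, 0.188, 0],
    [-0.001, 0.0005, 0.188, 0],
    [-0.001, 0.0005, 0.188, 0]
  ]
}}

```text
time: 4.95
ee_pos: [0.4314, -0.0206, 0.0133]
eef_rot: [0.041, 0.999, -0.0, 0.0]
ft_force: [0.4, 0.0, 0.9]
width: 0.087
```

>>> {"op": "move_arm", "data": {
  "series": [
    [0, 0, 0, 0],
    [0, 0, 0, 0],
    [0, 0, 0, 0],
    [0, 0, 0, 0],
    [0, 0, 0, 0],
    [0, 0, 0, 0]
  ],
  "claw": -1,
  "newtons": 30
}}

```text
time: 5.55
ee_pos: [0.4309, -0.021, 0.0127]
eef_rot: [0.041, 0.999, -0.0, 0.0]
ft_force: [-1.5, -2.3, 2.5]
width: 0.0517
```

```bash
python3 - <<'E'
from h import *
st()
E
```

```text
t 5.55 p [ 0.4309 -0.021   0.0127] yaw 3.0595 F [-1.48 -2.26  2.55] T [-0.459 -0.004 -0.019] w 0.0517 q [ 0.56  0.22 -0.66  2.13  0.18  0.84  1.28]
```

>>> {"op": "move_arm", "data": {
  "series": [
    [0, 0, -0.03, 0],
    [0, 0, -0.07, 0],
    [0, 0, -0.11, 0],
    [0, 0, -0.15, 0],
    [0, 0, -0.19, 0],
    [0, 0, -0.23, 0],
    [-0.02, 0.02, -0.237, 0],
    [-0.045, 0.045, -0.237, 0],
    [-0.075, 0.075, -0.237, 0],
    [-0.1, 0.105, -0.237, 0],
    [-0.12, 0.125, -0.237, 0],
    [-0.128, 0.132, -0.237, 0],
    [-0.128, 0.132, -0.237, 0],
    [-0.128, 0.132, -0.237, 0],
    [-0.128, 0.132, -0.237, 0]
  ]
}}

```text
time: 7.05
ee_pos: [0.5686, 0.0994, 0.2494]
eef_rot: [0.041, 0.999, -0.001, -0.0]
ft_force: [-0.7, 0.3, -5.8]
width: 0.0514
```

```bash
python3 - <<'E'
from h import *
snap('wrist','w3'); st(); z=load('w3'); print(fproj(z,[.5095,.1005,.113]))
E
```

```text
t 7.1 p [0.5687 0.0994 0.2496] yaw 3.0585 F [ 0.3  -0.61 -4.96] T [ 0.046 -0.087  0.018] w 0.0516 q [ 0.39  0.31 -0.79  1.52  0.22  1.41  1.08]
(np.float64(318.0362537332642), np.float64(126.57264534875836))
```

View pics/w3.png

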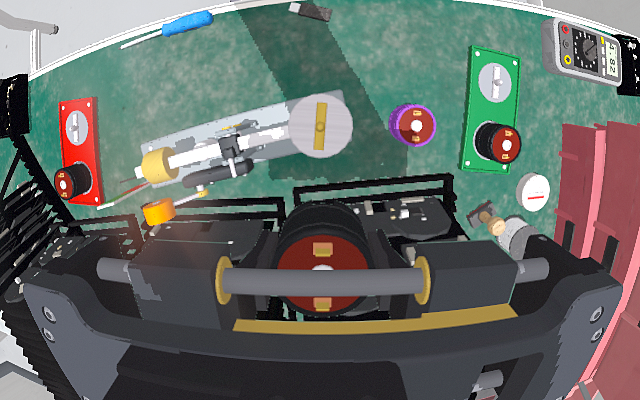

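```bash
python3 - <<'E'
from h import *
z=load('w3'); p=z['p'].astype(int)
crops(z,'c5',[(319,126)],w=74,f=7)
sub=p[80:170,275:365]; br=(sub[...,0]-sub[...,2]>70)&(sub[...,0]>120)
n,l,s,cc=cv2.connectedComponentsWithStats(br.astype(np.uint8)); i=1+s[1:,4].argmax(); print(s[i])
v,u=np.nonzero(l==i); pts=np.stack([u+275,v+80],1).astype(np.float32); vx,vy,x0,y0=cv2.fitLine(pts,cv2.DIST_L2,0,.01,.01).ravel()
W=np.array([fplane(z,a,b,.118)[:2] for a,b in pts]); 
rect=cv2.minAreaRect((W*1000).astype(np.float32)); print('rect mm',rect)
c=W.mean(0);print('mean',c); e=np.linalg.eigh(np.cov(W.T))[1][:,1]; print('yaw',np.arctan(e[1]/e[0]))
# held choke tags
ee=z['ee']; yaw=3.0585
for uv in [(322,248),(323,303),(322.5,268)]:
    h=ee[2]-.0127+.052 if uv[1]!=268 else ee[2]-.0127+.047
    d=fplane(z,*uv,h)-ee; print(uv, 'tool x',d[0]*np.cos(yaw)+d[1]*np.sin(yaw),'y',d[0]*np.sin(yaw)-d[1]*np.cos(yaw), fworld(z,*uv)-ee)
E
```

```text
[ 39  23  13  47 452]
rect mm ((508.8263854980469, 102.33246612548828), (8.978022575378418, 44.33784866333008), 81.25067901611328)
mean [0.50878956 0.1023645 ]
yaw -0.15388741597221536
(322, 248) tool x 0.019197115596394934 y 0.0002710539911017242 [-0.01600989  0.00159347  0.03305757]
(323, 303) tool x -0.010755822743342688 y 0.0007254407165794859 [ 0.0162378  -0.00061086  0.03194158]
(322.5, 268) tool x 0.006134574181229027 y 0.0004874662967689563 [-0.0054415   0.00094222  0.0332106 ]
```

View pics/c5.png

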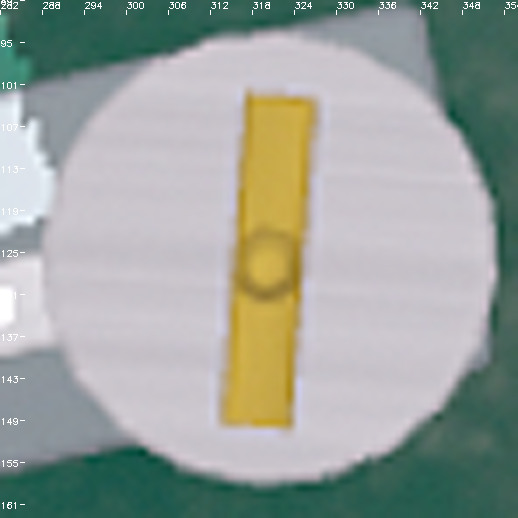

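```bash
python3 - <<'E'
from h import *
z=load('w2')
for uv in [(322.5,168.5),(322.6,196.5),(322.5,178),(315,190)]: print('w2',uv,fworld(z,*uv).round(4))
for h in (.046,.050,.052,.054): print(h,np.linalg.norm(fplane(z,322.5,168.5,h)-fplane(z,322.57,196.55,h)).round(4))
z=load('w3'); print(z['d'][60:200:20,300:345:15])
for uv in [(300,126),(340,126),(318,105),(316,145),(400,50),(340,190),(322,248),(323,303),(300,270),(340,270)]: print('w3',uv,fworld(z,*uv).round(4), (fworld(z,*uv)-z['ee']).round(4))
cv2.imwrite('pics/c6.png',cv2.resize(z['p'][190:330,260:390,::-1],None,fx=4,fy=4))
E
```

```text
w2 (322.5, 168.5) [ 0.4152 -0.0201  0.048 ]
w2 (322.6, 196.5) [ 0.4458 -0.0226  0.0462]
w2 (322.5, 178) [ 0.4259 -0.021   0.0451]
w2 (315, 190) [ 0.4389 -0.0302  0.0431]
0.046 0.0305
0.05 0.0301
0.052 0.0299
0.054 0.0297
[[0.37524405 0.3737691  0.37625593]
 [0.3817271  0.3816661  0.3837779 ]
 [0.28400922 0.283668   0.28514674]
 [0.29021135 0.28935093 0.28988937]
 [0.2960623  0.291031   0.2956935 ]
 [0.4151832  0.41416937 0.4141267 ]
 [0.42065105 0.42195094 0.42046174]]
w3 (300, 126) [0.5075 0.0832 0.1111] [-0.061  -0.0161 -0.1383]
w3 (340, 126) [0.5107 0.1215 0.1126] [-0.0579  0.0221 -0.1369]
w3 (318, 105) [0.4888 0.1023 0.1165] [-0.0797  0.0029 -0.1329]
w3 (316, 145) [0.5267 0.0971 0.1166] [-0.0419 -0.0022 -0.1329]
w3 (400, 50) [4.203e-01 2.151e-01 3.000e-04] [-0.1482  0.1158 -0.2491]
w3 (340, 190) [6.063e-01 1.209e-01 6.000e-04] [ 0.0377  0.0215 -0.2489]
w3 (322, 248) [0.5526 0.101  0.2825] [-0.016   0.0016  0.0331]
w3 (323, 303) [0.5848 0.0987 0.2814] [ 0.0162 -0.0006  0.0319]
w3 (300, 270) [0.5355 0.0959 0.3306] [-0.033  -0.0035  0.0811]
w3 (340, 270) [0.5359 0.1077 0.3316] [-0.0327  0.0084  0.0822]
```

View pics/c6.png

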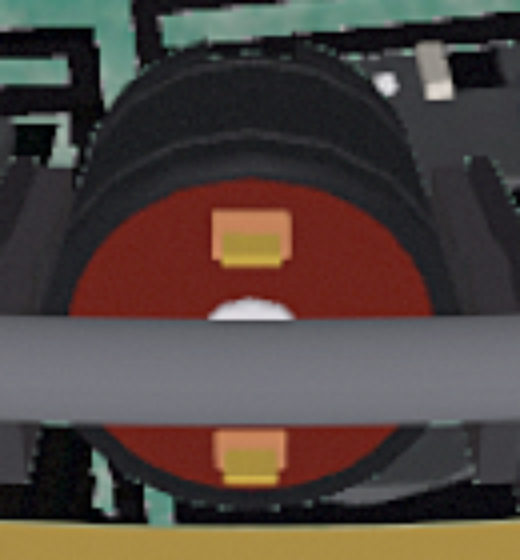

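The wrist view shows the pan at (319,126) with the tongue at yaw -0.154. The held choke has its tags at (322,248) and (323,303), centred on the TCP. I'll move to just above the post.

>>> {"op": "move_arm", "data": {
  "series": [
    [0.02, -0.001, 0, 0.02],
    [0.045, -0.002, 0, 0.04],
    [0.0597, -0.0024, 0.02, 0.07],
    [0.0597, -0.0024, 0.05, 0.07],
    [0.0597, -0.0024, 0.08, 0.07],
    [0.0597, -0.0024, 0.099, 0.07],
    [0.0597, -0.0024, 0.099, 0.07],
    [0.0597, -0.0024, 0.099, 0.07],
    [0.0597, -0.0024, 0.099, 0.07]
  ]
}}

```text
time: 8.0
ee_pos: [0.5103, 0.1031, 0.1521]
eef_rot: [0.076, 0.997, 0.0, 0.001]
ft_force: [0.7, -0.5, -4.0]
width: 0.0513
```

```bash
python3 - <<'E'
from h import *
st(); snap('side','s1');st(); snap('scene','sc1'); st()
z=load('s1'); a=cv2.resize(z['p'][150:260,220:420,::-1],None,fx=4,fy=4,interpolation=cv2.INTER_CUBIC); cv2.imwrite('pics/s1c.png',a)
z=load('sc1'); a=cv2.resize(z['p'][130:250,260:420,::-1],None,fx=4.5,fy=4.5,interpolation=cv2.INTER_CUBIC); cv2.imwrite('pics/sc1c.png',a)
E
```

```text
t 8.0 p [0.5103 0.1031 0.1521] yaw 2.9895 F [ 0.71 -0.45 -3.97] T [ 0.091 -0.113  0.024] w 0.0513 q [ 0.43  0.24 -0.8   1.79  0.19  1.18  0.99]
t 8.05 p [0.5103 0.103  0.152 ] yaw 2.9894 F [ 0.69 -0.32 -5.24] T [ 0.076 -0.144  0.001] w 0.0514 q [ 0.43  0.24 -0.8   1.79  0.19  1.18  0.99]
t 8.1 p [0.5102 0.1031 0.1518] yaw 2.9896 F [ 0.47 -0.28 -5.63] T [ 0.12  -0.162  0.028] w 0.0517 q [ 0.43  0.24 -0.8   1.8   0.19  1.18  0.99]
```

View pics/s1c.png

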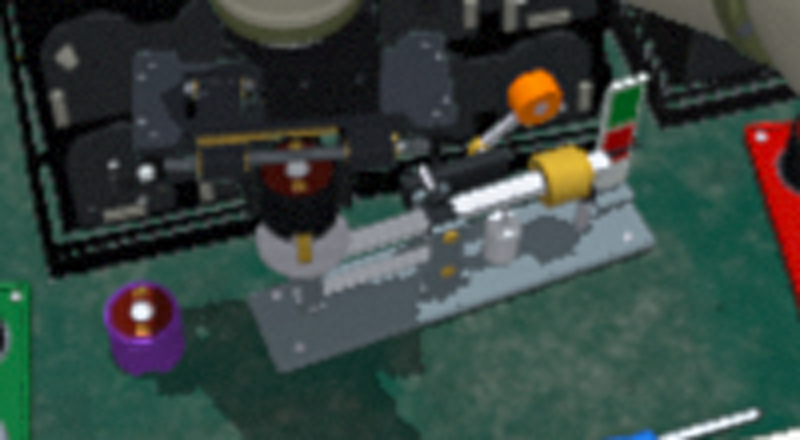

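View pics/sc1c.png

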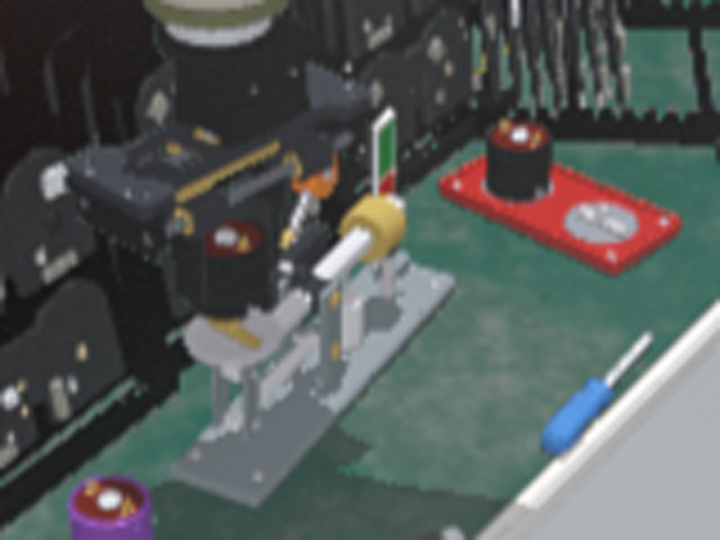

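>>> {"op": "move_arm", "data": {
  "series": [
    [0.001, -0.001, 0.004, 0],
    [0.001, -0.001, 0.008, 0],
    [0.001, -0.001, 0.01, 0],
    [0.001, -0.001, 0.01, 0],
    [0.001, -0.001, 0.012, 0],
    [0.001, -0.001, 0.013, 0],
    [0.001, -0.001, 0.013, 0]
  ]
}}

```text
time: 8.8
ee_pos: [0.5083, 0.1022, 0.1374]
eef_rot: [0.076, 0.997, -0.0, -0.0]
ft_force: [-0.2, -0.1, -5.6]
width: 0.0516
```

```bash
python3 - <<'E'
from h import *
st()
E
```

```text
t 8.8 p [0.5083 0.1022 0.1374] yaw 2.9898 F [-0.22 -0.06 -5.64] T [ 0.022 -0.195 -0.048] w 0.0516 q [ 0.42  0.26 -0.8   1.81  0.2   1.15  0.98]
```

>>> {"op": "move_arm", "data": {
  "series": [
    [0, 0, 0.001, 0],
    [0, 0, 0.002, 0],
    [0, 0, 0.003, 0],
    [0, 0, 0.004, 0],
    [0, 0, 0.004, 0],
    [0, 0, 0.004, 0]
  ]
}}

```text
time: 9.4
ee_pos: [0.5084, 0.1022, 0.1335]
eef_rot: [0.076, 0.997, -0.0, -0.0]
ft_force: [-0.4, 0.7, -5.9]
width: 0.0517
```

>>> {"op": "move_arm", "data": {
  "series": [
    [0, 0, 0.001, 0],
    [0, 0, 0.002, 0],
    [0, 0, 0.002, 0]
  ]
}}

```text
time: 9.7
ee_pos: [0.5083, 0.1021, 0.1314]
eef_rot: [0.076, 0.997, -0.0, -0.0]
ft_force: [-0.5, 0.6, -5.5]
width: 0.0513
```

>>> {"op": "move_arm", "data": {
  "series": [
    [0, 0, 0.001, 0],
    [0, 0, 0.001, 0]
  ]
}}

```text
time: 9.9
ee_pos: [0.5083, 0.1022, 0.1304]
eef_rot: [0.076, 0.997, -0.0, -0.0]
ft_force: [-0.1, -0.8, -5.7]
width: 0.0514
```

>>> {"op": "move_arm", "data": {
  "series": [
    [0, 0, 0.001, 0],
    [0, 0, 0.001, 0]
  ]
}}

```text
time: 10.1
ee_pos: [0.5083, 0.1022, 0.1294]
eef_rot: [0.076, 0.997, -0.0, -0.0]
ft_force: [-0.4, -1.2, -5.2]
width: 0.0516
```

>>> {"op": "move_arm", "data": {
  "series": [
    [0, 0, 0.001, 0],
    [0, 0, 0.001, 0]
  ]
}}

```text
time: 10.3
ee_pos: [0.5083, 0.1021, 0.1284]
eef_rot: [0.076, 0.997, -0.0, -0.0]
ft_force: [0.4, -0.0, -4.4]
width: 0.0516
```

```bash
python3 - <<'E'
from h import *
st(); snap('scene','sc2'); st(); snap('side','s2');st()
z=load('sc2'); a=cv2.resize(z['p'][130:250,260:420,::-1],None,fx=4.5,fy=4.5,interpolation=cv2.INTER_CUBIC); cv2.imwrite('pics/sc2c.png',a)
E
```

```text
t 10.3 p [0.5083 0.1021 0.1284] yaw 2.9898 F [ 0.4  -0.01 -4.39] T [ 0.129 -0.091 -0.018] w 0.0516 q [ 0.42  0.27 -0.79  1.82  0.21  1.14  0.97]
t 10.35 p [0.5083 0.1022 0.1285] yaw 2.9898 F [ 0.08 -0.13 -5.4 ] T [ 0.09  -0.129  0.001] w 0.0511 q [ 0.42  0.27 -0.79  1.82  0.21  1.14  0.97]
t 10.4 p [0.5084 0.1022 0.1285] yaw 2.9898 F [ 0.49 -0.06 -4.78] T [ 0.104 -0.148 -0.031] w 0.0519 q [ 0.42  0.27 -0.79  1.82  0.21  1.14  0.97]
```

View pics/sc2c.png

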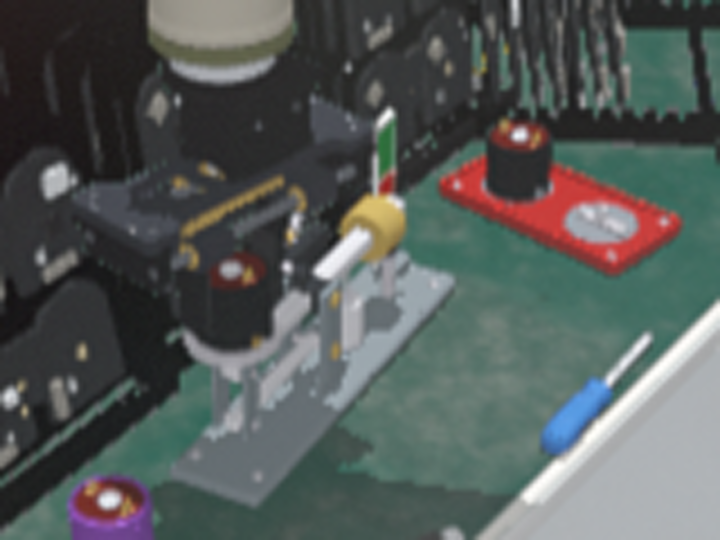

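The slot is entering over the tongue, with no contact force and the beam up. I'll go down another 2 mm.

>>> {"op": "move_arm", "data": {
  "series": [
    [0, 0, 0.001, 0],
    [0, 0, 0.001, 0]
  ]
}}

```text
time: 10.6
ee_pos: [0.5083, 0.1022, 0.1274]
eef_rot: [0.076, 0.997, -0.0, -0.0]
ft_force: [-0.2, 0.5, -5.8]
width: 0.0517
```

>>> {"op": "move_arm", "data": {
  "series": [
    [0, 0, 0.001, 0],
    [0, 0, 0.001, 0]
  ]
}}

```text
time: 10.8
ee_pos: [0.5083, 0.1022, 0.1264]
eef_rot: [0.076, 0.997, -0.0, -0.0]
ft_force: [0.6, 0.2, -4.7]
width: 0.0515
```

```bash
python3 - <<'E'
from h import *
st(); snap('side','s3'); st(); 
z=load('s3'); a=cv2.resize(z['p'][150:260,220:420,::-1],None,fx=4,fy=4,interpolation=cv2.INTER_CUBIC); cv2.imwrite('pics/s3c.png',a)
E
```

```text
t 10.8 p [0.5083 0.1022 0.1264] yaw 2.9898 F [ 0.65  0.22 -4.7 ] T [ 0.131 -0.138 -0.036] w 0.0515 q [ 0.42  0.27 -0.79  1.83  0.21  1.13  0.97]
t 10.85 p [0.5083 0.1022 0.1265] yaw 2.9898 F [-0.36 -0.23 -5.68] T [ 0.082 -0.168 -0.04 ] w 0.0517 q [ 0.42  0.27 -0.79  1.83  0.21  1.13  0.97]
```

View pics/s3c.png

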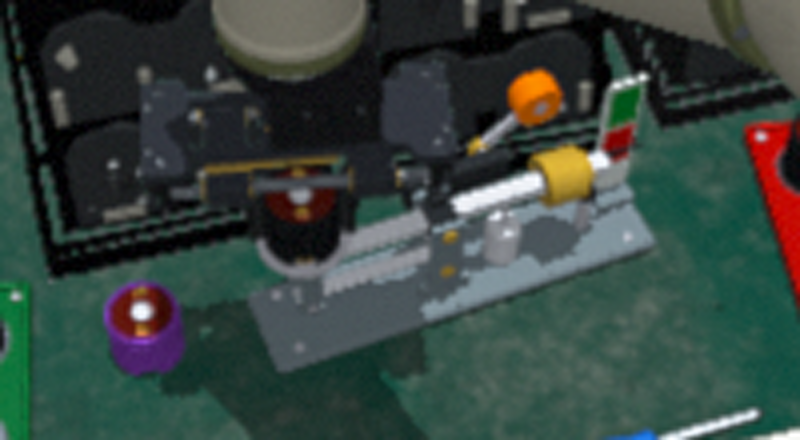

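>>> {"op": "move_arm", "data": {
  "series": [
    [0, 0, 0.0005, 0],
    [0, 0, 0.0005, 0]
  ]
}}

```text
time: 11.05
ee_pos: [0.5083, 0.1022, 0.126]
eef_rot: [0.076, 0.997, -0.0, -0.0]
ft_force: [-0.0, -0.3, -6.5]
width: 0.0516
```

>>> {"op": "move_arm", "data": {
  "series": [
    [0, 0, 0, 0],
    [0, 0, 0, 0],
    [0, 0, 0, 0]
  ],
  "claw": 0.8
}}

```text
time: 11.35
ee_pos: [0.5089, 0.1024, 0.1266]
eef_rot: [0.076, 0.997, 0.0, 0.001]
ft_force: [-0.8, -0.1, 0.2]
width: 0.068
```

```bash
python3 - <<'E'
from h import *
st(); snap('side','s4'); st(); 
z=load('s4'); a=cv2.resize(z['p'][150:260,220:420,::-1],None,fx=4,fy=4,interpolation=cv2.INTER_CUBIC); cv2.imwrite('pics/s4c.png',a)
E
```

```text
t 11.35 p [0.5089 0.1024 0.1266] yaw 2.9898 F [-0.81 -0.06  0.18] T [ 0.084 -0.18   0.004] w 0.068 q [ 0.42  0.27 -0.79  1.83  0.21  1.13  0.97]
t 11.4 p [0.5088 0.1023 0.1265] yaw 2.9897 F [-0.73  0.82 -0.16] T [ 0.078 -0.16   0.016] w 0.0715 q [ 0.42  0.27 -0.79  1.83  0.21  1.13  0.97]
```

View pics/s4c.png

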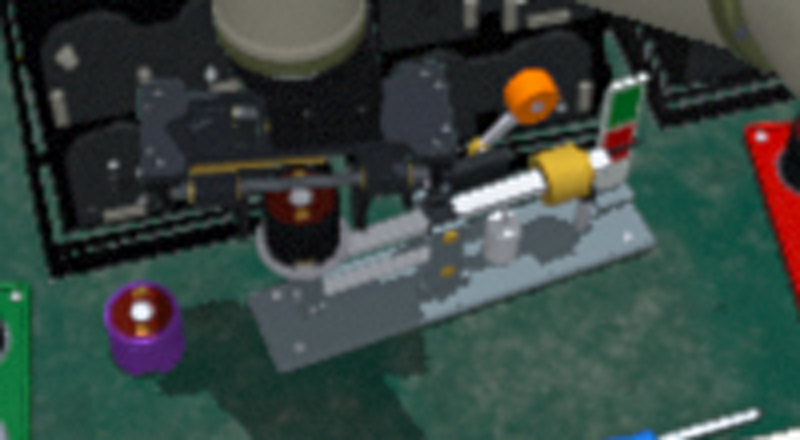

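The beam may be starting to tip, so I'll pull the fingers straight up and out of the way.

>>> {"op": "move_arm", "data": {
  "series": [
    [0, 0, -0.035, 0],
    [0, 0, -0.08, 0],
    [0, 0, -0.09, 0]
  ],
  "claw": 1
}}

```text
time: 11.7
ee_pos: [0.5103, 0.1032, 0.2208]
eef_rot: [0.076, 0.997, 0.001, 0.003]
ft_force: [1.4, 0.9, -0.9]
width: 0.0857
```

>>> {"op": "move_arm", "data": {
  "series": [
    [0, 0, 0, 0],
    [0, 0, 0, 0],
    [0, 0, 0, 0],
    [0, 0, 0, 0],
    [0, 0, 0, 0],
    [0, 0, 0, 0],
    [0, 0, 0, 0],
    [0, 0, 0, 0],
    [0, 0, 0, 0],
    [0, 0, 0, 0],
    [0, 0, 0, 0],
    [0, 0, 0, 0],
    [0, 0, 0, 0],
    [0, 0, 0, 0],
    [0, 0, 0, 0]
  ]
}}

```text
time: 13.2
ee_pos: [0.5083, 0.1022, 0.216]
eef_rot: [0.076, 0.997, -0.0, 0.0]
ft_force: [-0.2, 0.0, -0.2]
width: 0.087
```

```bash
python3 - <<'E'
from h import *
st(); snap('side','s5'); st(); 
z=load('s5'); a=cv2.resize(z['p'][150:260,220:420,::-1],None,fx=4,fy=4,interpolation=cv2.INTER_CUBIC); cv2.imwrite('pics/s5c.png',a)
snap('scene','sc5'); z=load('sc5'); a=cv2.resize(z['p'][130:250,260:420,::-1],None,fx=4.5,fy=4.5,interpolation=cv2.INTER_CUBIC); cv2.imwrite('pics/sc5c.png',a)
E
```

```text
t 13.2 p [0.5083 0.1022 0.216 ] yaw 2.9899 F [-0.25  0.   -0.21] T [ 0.087 -0.174 -0.028] w 0.087 q [ 0.45  0.18 -0.81  1.71  0.13  1.31  1.03]
t 13.25 p [0.5084 0.1022 0.216 ] yaw 2.9897 F [ 0.07 -0.24 -0.07] T [ 0.076 -0.125  0.024] w 0.0869 q [ 0.45  0.18 -0.81  1.71  0.13  1.31  1.03]
```

View pics/s5c.png

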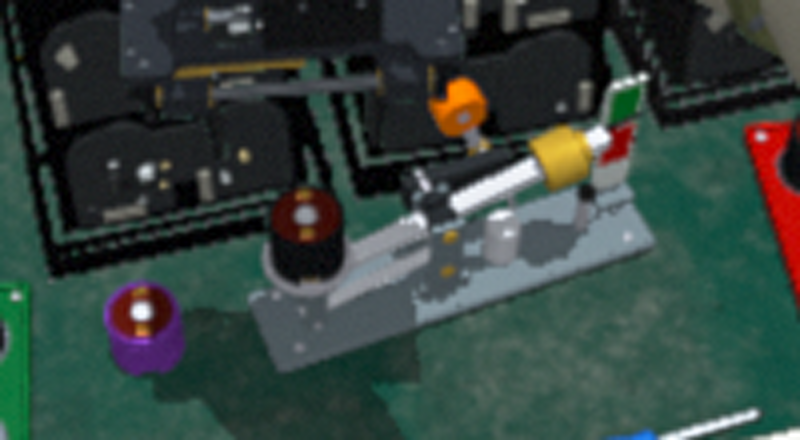

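View pics/sc5c.png

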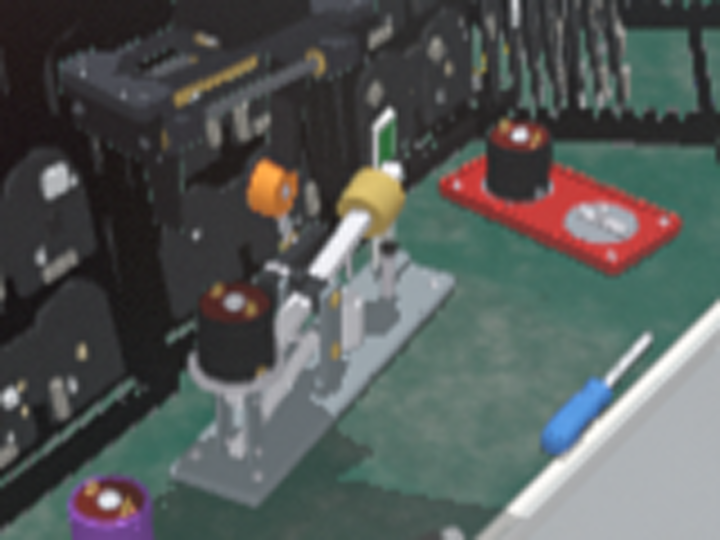

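>>> {"op": "move_arm", "data": {
  "series": [
    [0, 0, 0, 0],
    [0, 0, 0, 0],
    [0, 0, 0, 0],
    [0, 0, 0, 0],
    [0, 0, 0, 0],
    [0, 0, 0, 0],
    [0, 0, 0, 0],
    [0, 0, 0, 0],
    [0, 0, 0, 0],
    [0, 0, 0, 0],
    [0, 0, 0, 0],
    [0, 0, 0, 0]
  ]
}}

```text
time: 14.5
ee_pos: [0.5084, 0.1022, 0.216]
eef_rot: [0.076, 0.997, -0.0, 0.0]
ft_force: [1.4, -0.5, -0.3]
width: 0.0871
```

```bash
python3 - <<'E'
from h import *
st(); snap('side','s6'); st(); 
z=load('s6'); a=cv2.resize(z['p'][150:260,220:420,::-1],None,fx=4,fy=4,interpolation=cv2.INTER_CUBIC); cv2.imwrite('pics/s6c.png',a)
snap('wrist','w6')
E
```

```text
t 14.5 p [0.5084 0.1022 0.216 ] yaw 2.9898 F [ 1.4  -0.47 -0.31] T [ 0.099 -0.126 -0.021] w 0.0871 q [ 0.45  0.18 -0.81  1.71  0.13  1.31  1.03]
t 14.55 p [0.5084 0.1022 0.2161] yaw 2.9898 F [ 0.36 -0.44  0.37] T [ 0.037 -0.117  0.007] w 0.087 q [ 0.45  0.18 -0.81  1.71  0.13  1.31  1.03]
```

View pics/s6c.png

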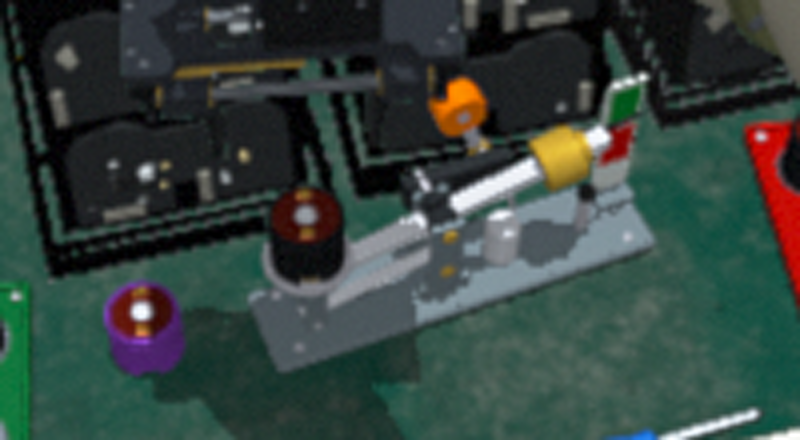

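View pics/w6.png

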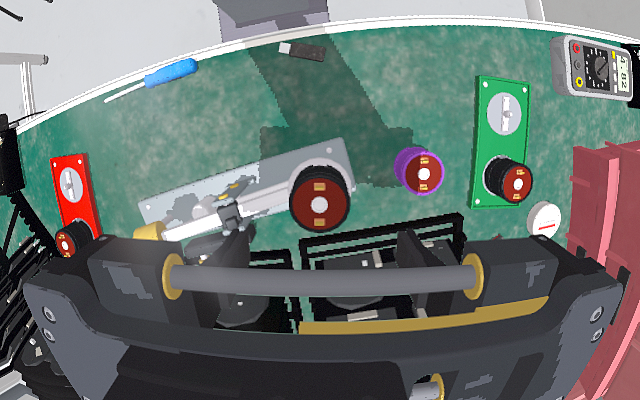

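The beam is fully tipped: the two side frames 1.3 s apart are identical, and the pointer is in the green field. So the choke is full and goes to the green tray. Next I'll measure the choke's new pose and the tumbler.

```bash
python3 - <<'E'
from h import *
z=load('s6')
P=[]
for v in range(165,200):
  for u in range(320,350):
    c=z['p'][v,u].astype(int)
    if c[0]>180 and 70<c[1]<170 and c[2]<80: P.append(world(z,u,v))
P=np.array(P); print('tumbler',np.median(P,0),P.min(0),P.max(0))
z=load('w6'); crops(z,'c7',[(320,203)],w=76,f=7)
p=z['p'].astype(int); sub=p[160:245,280:360]
tag=(sub[...,0]>150)&(sub[...,2]<130)&(sub[...,0]-sub[...,2]>60)
n,l,s,cc=cv2.connectedComponentsWithStats(tag.astype(np.uint8)); C=[cc[i]+[280,160] for i in range(1,n) if s[i,4]>15]; print(C)
for c in C[:2]: print(fworld(z,*c).round(4), fplane(z,*c,.135).round(4))
for uv in [(300,203),(340,203),(320,190),(320,216),(305,212),(335,212)]: print(uv,fworld(z,*uv).round(4))
M=np.array([fplane(z,*c,.135) for c in C[:2]]); d=M[1]-M[0]; print('mid',M.mean(0),'yaw',np.arctan2(d[1],d[0]))
E
```

```text
tumbler [ 0.56750632 -0.02297111  0.15326136] [ 0.45964106 -0.05973802  0.07291815] [0.64209766 0.02302427 0.28830726]
[array([319.01136364, 186.47727273]), array([318.94117647, 221.54117647])]
[0.4935 0.1022 0.1354] [0.4936 0.1022 0.135 ]
[0.5234 0.0975 0.1359] [0.5237 0.0974 0.135 ]
(300, 203) [0.5054 0.0844 0.1342]
(340, 203) [0.5105 0.1171 0.134 ]
(320, 190) [0.4971 0.1024 0.1334]
(320, 216) [0.5196 0.0989 0.1333]
(305, 212) [0.5146 0.0869 0.132 ]
(335, 212) [0.5179 0.1119 0.1333]
mid [0.50866434 0.09978417 0.135     ] yaw -0.1574622650961214
```

View pics/c7.png

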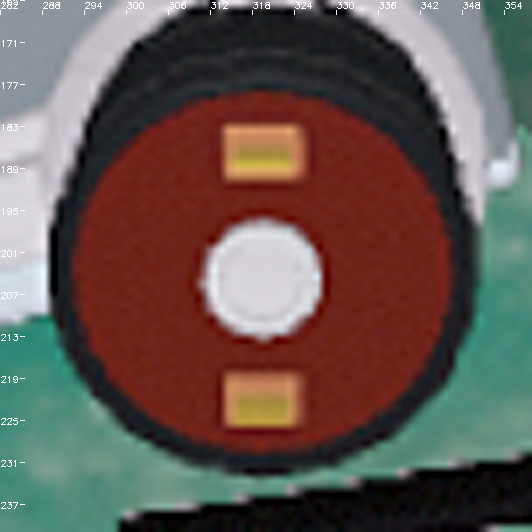

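The choke sits level and fully home: tag tops at z = 0.135, so the foot is at 0.089, which is the pan top. It is centred at (0.5087, 0.0998) with yaw -0.157. The beam has stopped, so I can regrip.

>>> {"op": "move_arm", "data": {
  "series": [
    [-0.0005, -0.0023, 0.03, 0.005],
    [-0.0005, -0.0023, 0.06, 0.005],
    [-0.0005, -0.0023, 0.085, 0.005],
    [-0.0005, -0.0023, 0.105, 0.005],
    [-0.0005, -0.0023, 0.114, 0.005],
    [-0.0005, -0.0023, 0.114, 0.005],
    [-0.0005, -0.0023, 0.114, 0.005],
    [-0.0005, -0.0023, 0.114, 0.005]
  ]
}}

```text
time: 15.4
ee_pos: [0.5092, 0.1, 0.1032]
eef_rot: [0.078, 0.997, 0.0, 0.001]
ft_force: [-0.3, 1.0, -0.3]
width: 0.0871
```

```bash
python3 - <<'E'
from h import *
st(); snap('wrist','w7'); st()
z=load('w7'); cv2.imwrite('pics/w7c.png',cv2.resize(z['p'][160:340,190:450,::-1],None,fx=3,fy=3))
E
```

```text
t 15.4 p [0.5092 0.1    0.1032] yaw 2.9848 F [-0.27  1.   -0.34] T [ 0.079 -0.109  0.   ] w 0.0871 q [ 0.41  0.3  -0.79  1.85  0.24  1.09  0.95]
t 15.45 p [0.5092 0.1    0.1031] yaw 2.9847 F [ 0.47 -1.06  0.17] T [ 0.048 -0.13   0.019] w 0.087 q [ 0.41  0.3  -0.79  1.85  0.24  1.09  0.95]
```

View pics/w7c.png

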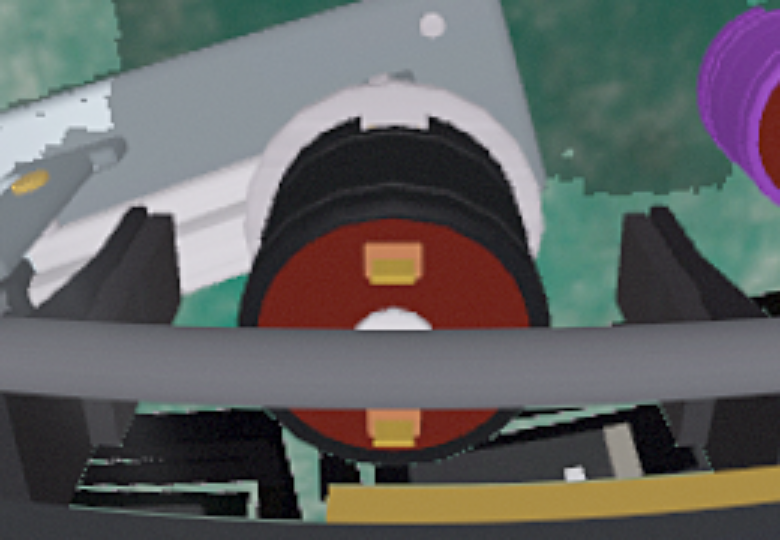

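>>> {"op": "move_arm", "data": {
  "series": [
    [0, -0.0006, 0, 0],
    [0, -0.0006, 0, 0]
  ]
}}

```text
time: 15.65
ee_pos: [0.5086, 0.0991, 0.1024]
eef_rot: [0.078, 0.997, -0.0, 0.0]
ft_force: [-0.7, -0.1, -0.7]
width: 0.0869
```

>>> {"op": "move_arm", "data": {
  "series": [
    [0, 0, 0, 0],
    [0, 0, 0, 0],
    [0, 0, 0, 0],
    [0, 0, 0, 0],
    [0, 0, 0, 0],
    [0, 0, 0, 0],
    [0, 0, 0, 0]
  ],
  "claw": -1,
  "newtons": 25
}}

```text
time: 16.35
ee_pos: [0.5084, 0.0993, 0.102]
eef_rot: [0.078, 0.997, 0.0, 0.0]
ft_force: [0.4, 1.3, -0.1]
width: 0.0516
```

```bash
python3 - <<'E'
from h import *
st(); snap('wrist','w8'); st()
z=load('w8'); cv2.imwrite('pics/w8c.png',cv2.resize(z['p'][160:340,190:450,::-1],None,fx=3,fy=3)); st()
E
```

```text
t 16.35 p [0.5084 0.0993 0.102 ] yaw 2.9849 F [ 0.36  1.27 -0.05] T [ 0.184 -0.169  0.039] w 0.0516 q [ 0.41  0.3  -0.78  1.85  0.24  1.09  0.95]
t 16.4 p [0.5084 0.0993 0.102 ] yaw 2.9849 F [0.52 0.93 0.32] T [ 0.249 -0.182  0.017] w 0.0518 q [ 0.41  0.3  -0.78  1.85  0.24  1.09  0.95]
t 16.4 p [0.5084 0.0993 0.102 ] yaw 2.9849 F [0.52 0.93 0.32] T [ 0.249 -0.182  0.017] w 0.0518 q [ 0.41  0.3  -0.78  1.85  0.24  1.09  0.95]
```

>>> {"op": "move_arm", "data": {
  "series": [
    [0, 0, -0.001, 0],
    [0, 0, -0.002, 0],
    [0, 0, -0.003, 0],
    [0, 0, -0.005, 0],
    [0, 0, -0.007, 0],
    [0, 0, -0.01, 0],
    [0, 0, -0.014, 0],
    [0, 0, -0.02, 0],
    [0, 0, -0.035, 0],
    [0, 0, -0.055, 0],
    [0, 0, -0.085, 0],
    [0, 0, -0.115, 0],
    [0, 0, -0.128, 0],
    [0, 0, -0.128, 0]
  ]
}}

```text
time: 17.8
ee_pos: [0.5094, 0.0996, 0.2321]
eef_rot: [0.078, 0.997, 0.0, 0.002]
ft_force: [-0.3, -0.8, -6.4]
width: 0.0512
```

```bash
python3 - <<'E'
from h import *
st(); snap('side','s9'); st()
z=load('s9'); a=cv2.resize(z['p'][150:260,220:420,::-1],None,fx=4,fy=4,interpolation=cv2.INTER_CUBIC); cv2.imwrite('pics/s9c.png',a)
E
```

```text
t 17.8 p [0.5094 0.0996 0.2321] yaw 2.9848 F [-0.33 -0.82 -6.36] T [ 0.117 -0.116  0.014] w 0.0512 q [ 0.46  0.17 -0.81  1.69  0.12  1.33  1.04]
t 17.85 p [0.5086 0.0993 0.2303] yaw 2.9847 F [ 0.47  0.06 -5.74] T [ 0.056 -0.063  0.045] w 0.0516 q [ 0.46  0.17 -0.81  1.7   0.13  1.33  1.04]
```

View pics/s9c.png

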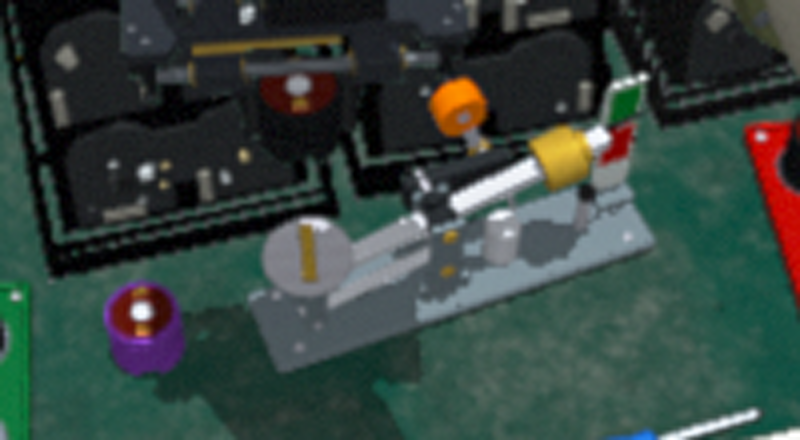

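```bash
python3 - <<'E'
from h import *
for n,f in (('side0',world),('sc1',world)):
  z=load(n); v,u=np.mgrid[0:400:2,0:640:2]; v=v.ravel();u=u.ravel(); m=z['d'][v,u]>0; P=world(z,u[m],v[m]); c=z['p'][v[m],u[m]].astype(int)
  k=(P[:,0]>.25)&(P[:,0]<.75)&(P[:,1]>.36)&(P[:,1]<.75)&(P[:,2]>.07); Q=P[k]; print(n,len(Q))
  for y0 in np.arange(.36,.75,.03):
    s=Q[(Q[:,1]>=y0)&(Q[:,1]<y0+.03)]
    if len(s): print(round(y0,2),'x',s[:,0].min().round(2),s[:,0].max().round(2),'z',s[:,2].max().round(3),len(s))
E
```

```text
side0 5569
0.45 x 0.5 0.75 z 0.394 17
0.48 x 0.5 0.75 z 0.402 1286
0.51 x 0.5 0.75 z 0.401 464
0.54 x 0.5 0.75 z 0.415 634
0.57 x 0.49 0.75 z 0.427 729
0.6 x 0.49 0.75 z 0.434 711
0.63 x 0.49 0.75 z 0.436 637
0.66 x 0.49 0.75 z 0.434 573
0.69 x 0.49 0.75 z 0.413 327
0.72 x 0.49 0.6 z 0.311 191
sc1 6357
0.45 x 0.5 0.7 z 0.396 5
0.48 x 0.5 0.75 z 0.401 663
0.51 x 0.49 0.68 z 0.4 434
0.54 x 0.49 0.75 z 0.417 542
0.57 x 0.49 0.75 z 0.428 599
0.6 x 0.49 0.75 z 0.437 675
0.63 x 0.49 0.75 z 0.435 796
0.66 x 0.49 0.75 z 0.437 841
0.69 x 0.48 0.75 z 0.421 875
0.72 x 0.48 0.75 z 0.424 927
```

>>> {"op": "move_arm", "data": {
  "series": [
    [0.003, 0.025, 0, 0],
    [0.006, 0.06, 0, 0],
    [0.01, 0.1, 0, 0],
    [0.014, 0.14, 0, 0],
    [0.018, 0.18, 0, 0],
    [0.022, 0.215, 0, 0],
    [0.024, 0.237, 0, 0],
    [0.024, 0.245, 0, 0],
    [0.024, 0.245, 0, 0],
    [0.024, 0.245, 0, 0],
    [0.024, 0.245, 0, 0]
  ]
}}

```text
time: 18.95
ee_pos: [0.5235, 0.3433, 0.2296]
eef_rot: [0.079, 0.997, -0.001, 0.0]
ft_force: [-0.5, -0.7, -6.1]
width: 0.0516
```

```bash
python3 - <<'E'
from h import *
snap('wrist','w10'); st(); z=load('w10'); print(fproj(z,[.463,.349,.012]))
E
```

```text
t 19.0 p [0.5235 0.3435 0.2298] yaw 2.9829 F [ 0.25 -0.28 -6.12] T [ 0.084 -0.169  0.005] w 0.0517 q [-0.02  0.46 -0.86  1.41  0.35  1.43  0.53]
(np.float64(318.844233900145), np.float64(120.53453969728814))
```

View pics/w10.png

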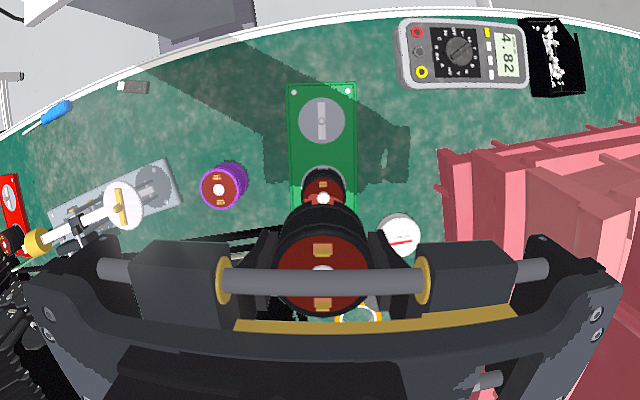

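```bash
python3 - <<'E'
from h import *
z=load('w10'); crops(z,'c11',[(321,121)],w=64,f=8)
p=z['p'].astype(int)
g=p[60:180,270:370]
# disc: grayish pixels
gray=(g.max(2)-g.min(2)<45)&(g.min(2)>110)
n,l,s,cc=cv2.connectedComponentsWithStats(gray.astype(np.uint8)); i=1+s[1:,4].argmax(); print(s[i])
v,u=np.nonzero(l==i); W=np.array([fplane(z,a+270,b+60,.012)[:2] for a,b in zip(u,v)]); print('disc',W.mean(0)); hull=cv2.convexHull((W*1000).astype(np.float32)); print(cv2.fitEllipse(hull))
E
```

```text
[  28   38   47   45 1684]
disc [0.4628511  0.35189438]
((462.7680969238281, 351.9512939453125), (55.47535705566406, 56.8751335144043), 171.22476196289062)
```

View pics/c11.png

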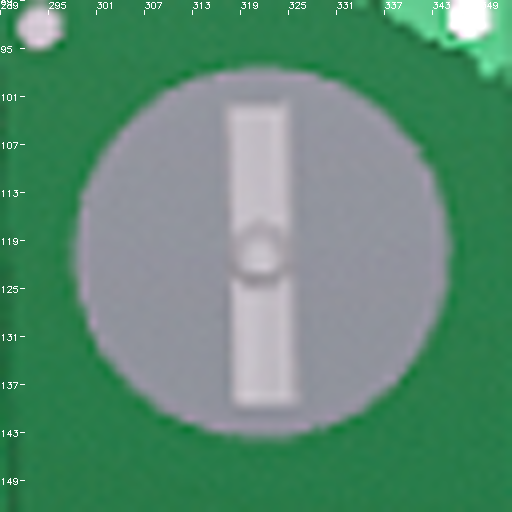

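```bash
python3 - <<'E'
from h import *
z=load('w10')
A=fplane(z,321.3,102,.017);B=fplane(z,322.1,139.6,.017);d=B-A
print((A+B)/2,np.linalg.norm(d),np.arctan2(d[1],d[0]))
ee=z['ee']; yaw=2.9829
C=(A+B)/2*[1,1,0]; C[:2]=[.4629,.3518]
D=C-ee; print('tool x',D[0]*np.cos(yaw)+D[1]*np.sin(yaw),'tool y',D[0]*np.sin(yaw)-D[1]*np.cos(yaw))
# held choke in hand
for uv in [(322,250),(322.5,303)]: print(fworld(z,*uv)-ee)
cv2.imwrite('pics/c12.png',cv2.resize(z['p'][190:330,260:390,::-1],None,fx=4,fy=4))
E
```

```text
[0.46369043 0.35241097 0.017     ] 0.0455476107305599 -0.1383668328637686
tool x 0.061161563834510664 tool y -0.0012012129235986404
[-0.01509024  0.00267197  0.0334885 ]
[ 0.01575117 -0.00204028  0.03236087]
```

View pics/c12.png

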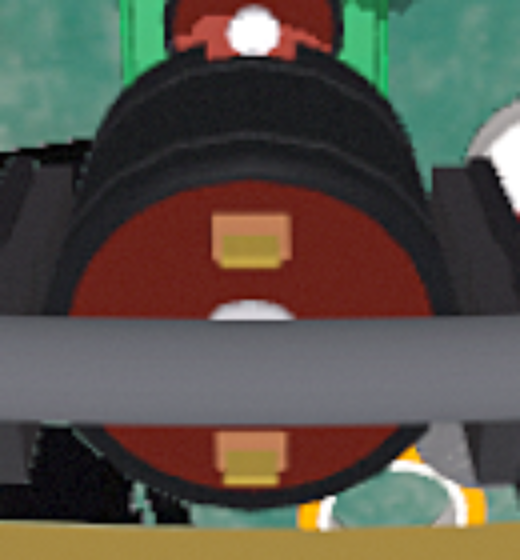

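>>> {"op": "move_arm", "data": {
  "series": [
    [0.02, 0, 0, -0.005],
    [0.045, -0.001, 0, -0.01],
    [0.0609, -0.0011, 0.01, -0.018],
    [0.0609, -0.0011, 0.04, -0.018],
    [0.0609, -0.0011, 0.08, -0.018],
    [0.0609, -0.0011, 0.12, -0.018],
    [0.0609, -0.0011, 0.15, -0.018],
    [0.0609, -0.0011, 0.172, -0.018],
    [0.0609, -0.0011, 0.18, -0.018],
    [0.0609, -0.0011, 0.18, -0.018],
    [0.0609, -0.0011, 0.18, -0.018]
  ]
}}

```text
time: 20.1
ee_pos: [0.4634, 0.3537, 0.0514]
eef_rot: [0.07, 0.998, 0.001, 0.001]
ft_force: [-0.3, 0.7, -4.6]
width: 0.0517
```

```bash
python3 - <<'E'
from h import *
st(); snap('scene','sc13'); st()
z=load('sc13'); a=cv2.resize(z['p'][220:310,200:320,::-1],None,fx=6,fy=6,interpolation=cv2.INTER_CUBIC); cv2.imwrite('pics/sc13c.png',a)
E
```

```text
t 20.1 p [0.4634 0.3537 0.0514] yaw 3.0023 F [-0.28  0.68 -4.65] T [ 0.089 -0.122  0.012] w 0.0517 q [-0.07  0.54 -0.83  1.72  0.44  1.08  0.38]
t 20.15 p [0.4635 0.3539 0.0516] yaw 3.0024 F [ 0.64  1.64 -4.62] T [ 0.068 -0.179 -0.005] w 0.0518 q [-0.07  0.54 -0.83  1.72  0.44  1.08  0.38]
```

View pics/sc13c.png

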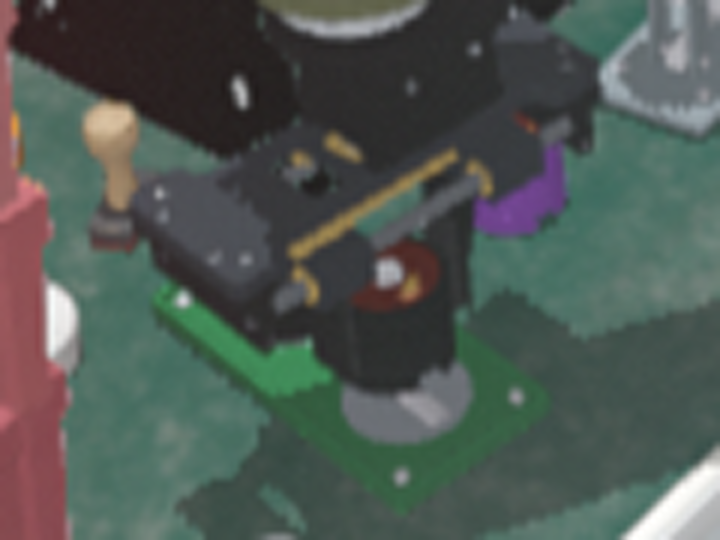

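>>> {"op": "move_arm", "data": {
  "series": [
    [0, 0, 0, 0],
    [0, 0, 0, 0],
    [0, 0, 0.002, 0],
    [0, 0, 0.002, 0]
  ]
}}

```text
time: 20.55
ee_pos: [0.4626, 0.3533, 0.0479]
eef_rot: [0.069, 0.998, -0.0, 0.0]
ft_force: [-0.3, -0.9, -5.7]
width: 0.0519
```

```bash
python3 - <<'E'
from h import *
st()
E
```

```text
t 20.55 p [0.4626 0.3533 0.0479] yaw 3.0028 F [-0.3  -0.9  -5.66] T [ 0.067 -0.107 -0.022] w 0.0519 q [-0.07  0.54 -0.83  1.73  0.45  1.07  0.38]
```

>>> {"op": "move_arm", "data": {
  "series": [
    [-0.0008, -0.0012, 0, 0],
    [-0.0008, -0.0012, 0.003, 0],
    [-0.0008, -0.0012, 0.006, 0],
    [-0.0008, -0.0012, 0.008, 0],
    [-0.0008, -0.0012, 0.01, 0],
    [-0.0008, -0.0012, 0.011, 0],
    [-0.0008, -0.0012, 0.011, 0]
  ]
}}

```text
time: 21.25
ee_pos: [0.4632, 0.3521, 0.0368]
eef_rot: [0.069, 0.998, -0.0, -0.0]
ft_force: [-0.2, -0.2, -5.2]
width: 0.0518
```

```bash
python3 - <<'E'
from h import *
st()
E
```

```text
t 21.25 p [0.4632 0.3521 0.0368] yaw 3.0029 F [-0.18 -0.22 -5.16] T [ 0.069 -0.134 -0.011] w 0.0518 q [-0.08  0.55 -0.82  1.74  0.46  1.05  0.38]
```

Post is in the bore with no force. I'll continue down, 1 mm per row.

>>> {"op": "move_arm", "data": {
  "series": [
    [0, 0, 0.001, 0],
    [0, 0, 0.002, 0],
    [0, 0, 0.003, 0],
    [0, 0, 0.004, 0],
    [0, 0, 0.005, 0],
    [0, 0, 0.006, 0],
    [0, 0, 0.007, 0],
    [0, 0, 0.007, 0]
  ]
}}

```text
time: 22.05
ee_pos: [0.4632, 0.352, 0.0298]
eef_rot: [0.069, 0.998, -0.0, -0.0]
ft_force: [1.0, -0.8, -6.3]
width: 0.0514
```

>>> {"op": "move_arm", "data": {
  "series": [
    [0, 0, 0.001, 0],
    [0, 0, 0.002, 0],
    [0, 0, 0.003, 0],
    [0, 0, 0.003, 0]
  ]
}}

```text
time: 22.45
ee_pos: [0.4632, 0.352, 0.0268]
eef_rot: [0.069, 0.998, -0.0, -0.0]
ft_force: [0.8, -0.5, -5.6]
width: 0.0515
```

```bash
python3 - <<'E'
from h import *
st(); snap('scene','sc14'); st()
z=load('sc14'); a=cv2.resize(z['p'][220:310,200:320,::-1],None,fx=6,fy=6,interpolation=cv2.INTER_CUBIC); cv2.imwrite('pics/sc14c.png',a)
E
```

```text
t 22.45 p [0.4632 0.352  0.0268] yaw 3.0028 F [ 0.76 -0.53 -5.59] T [ 0.118 -0.148  0.003] w 0.0515 q [-0.08  0.57 -0.81  1.74  0.47  1.04  0.37]
t 22.5 p [0.4632 0.3521 0.0269] yaw 3.0028 F [-0.15  0.07 -5.3 ] T [ 0.063 -0.042  0.039] w 0.0516 q [-0.08  0.57 -0.81  1.74  0.47  1.04  0.37]
```

View pics/sc14c.png

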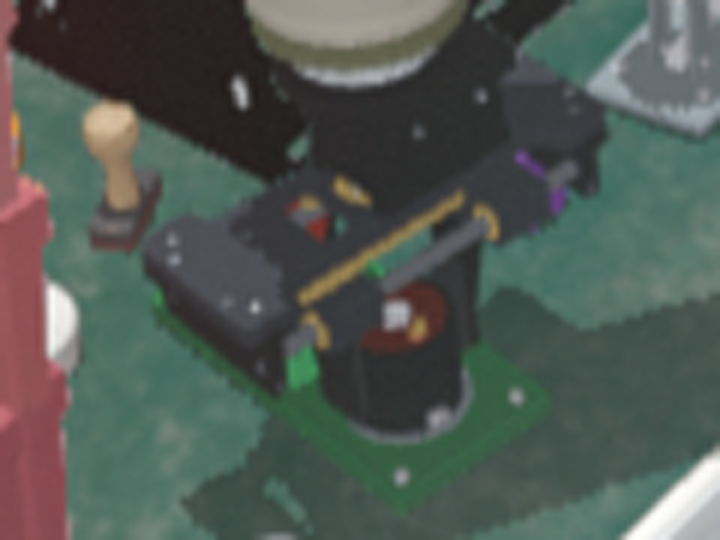

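>>> {"op": "move_arm", "data": {
  "series": [
    [0, 0, 0.001, 0],
    [0, 0, 0.0017, 0],
    [0, 0, 0.0017, 0]
  ]
}}

```text
time: 22.8
ee_pos: [0.4632, 0.352, 0.0252]
eef_rot: [0.069, 0.998, -0.0, -0.0]
ft_force: [0.3, -0.6, -6.6]
width: 0.0519
```

>>> {"op": "move_arm", "data": {
  "series": [
    [0, 0, 0.0005, 0],
    [0, 0, 0.001, 0],
    [0, 0, 0.001, 0]
  ]
}}

```text
time: 23.1
ee_pos: [0.4633, 0.3521, 0.0249]
eef_rot: [0.069, 0.998, -0.0, 0.0]
ft_force: [-2.5, -3.6, 5.7]
width: 0.0519
```

Contact came at TCP z ≈ 0.025, which is the expected home height. I'll release and retreat straight up.

>>> {"op": "move_arm", "data": {
  "series": [
    [0, 0, 0, 0],
    [0, 0, 0, 0],
    [0, 0, 0, 0],
    [0, 0, 0, 0],
    [0, 0, 0, 0],
    [0, 0, -0.01, 0],
    [0, 0, -0.04, 0],
    [0, 0, -0.08, 0],
    [0, 0, -0.12, 0],
    [0, 0, -0.16, 0],
    [0, 0, -0.19, 0],
    [0, 0, -0.19, 0],
    [0, 0, -0.19, 0],
    [0, 0, -0.19, 0]
  ],
  "claw": 1
}}

```text
time: 24.5
ee_pos: [0.4629, 0.3517, 0.2135]
eef_rot: [0.069, 0.998, -0.001, -0.0]
ft_force: [0.3, -0.3, 1.0]
width: 0.0871
```

```bash
python3 - <<'E'
from h import *
snap('wrist','w15'); st(); z=load('w15'); print(fproj(z,[.4632,.352,.058]))
snap('side','s15'); 
E
```

```text
t 24.55 p [0.4628 0.3517 0.2133] yaw 3.0029 F [ 0.08  1.34 -0.55] T [ 0.125 -0.206 -0.029] w 0.0869 q [-0.    0.38 -0.91  1.56  0.3   1.36  0.49]
(np.float64(322.3671039410299), np.float64(181.7287763188768))
```

View pics/w15.png

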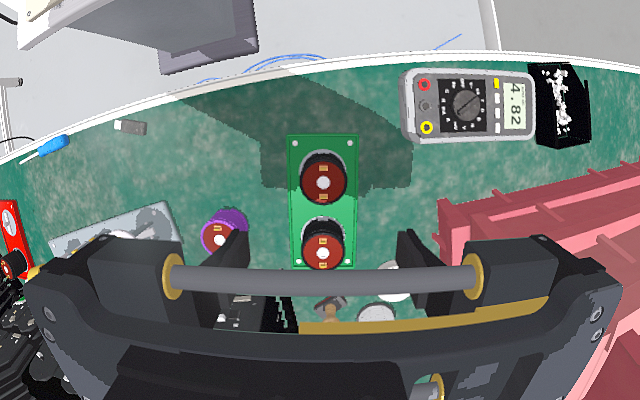

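View pics/s15.png

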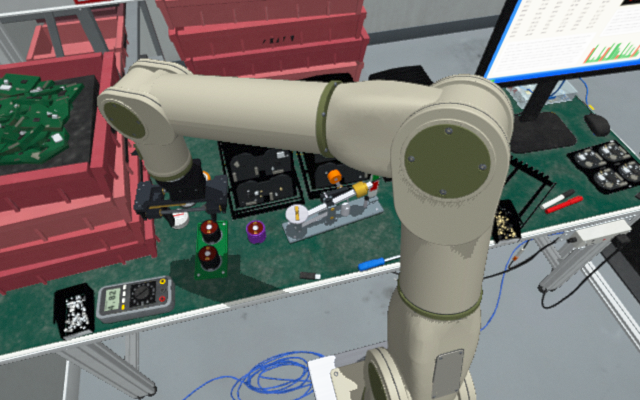

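The wrist view shows the choke on the free green seat at (323,182), next to the passed choke at (323,247). I'll compare their top heights and zoom in on the beam.

```bash
python3 - <<'E'
from h import *
z=load('w15'); p=z['p'].astype(int)
for (r0,r1,c0,c1) in [(155,212,295,352),(222,270,295,352)]:
    sub=p[r0:r1,c0:c1]; red=(sub[...,0]>60)&(sub[...,1]<50)&(sub[...,2]<50)
    v,u=np.nonzero(red); P=np.array([fworld(z,a+c0,b+r0) for a,b in zip(u,v)]); print('resin z median',np.median(P[:,2]).round(4),'plane fit',np.linalg.lstsq(np.c_[P[:,:2]-P[:,:2].mean(0),np.ones(len(P))],P[:,2],rcond=None)[0].round(3),'centre',np.median(P,0).round(4))
    t=(sub[...,0]>150)&(sub[...,2]<130)&(sub[...,0]-sub[...,2]>60); v,u=np.nonzero(t); P=np.array([fworld(z,a+c0,b+r0) for a,b in zip(u,v)]); print('tags z',np.median(P[:,2]).round(4)); e=np.linalg.eigh(np.cov(P[:,:2].T))[1][:,1]; print('yaw',np.arctan(e[1]/e[0]).round(3))
z=load('s15'); a=cv2.resize(z['p'][160:280,190:390,::-1],None,fx=4,fy=4,interpolation=cv2.INTER_CUBIC); cv2.imwrite('pics/s15c.png',a)
E
```

```text
resin z median 0.0561 plane fit [-0.88   0.124  0.058] centre [0.4624 0.354  0.0561]
tags z 0.0572
yaw -0.164
resin z median 0.0563 plane fit [-0.003 -0.007  0.056] centre [0.5563 0.3399 0.0563]
tags z 0.0562
yaw -0.156
```

View pics/s15c.png

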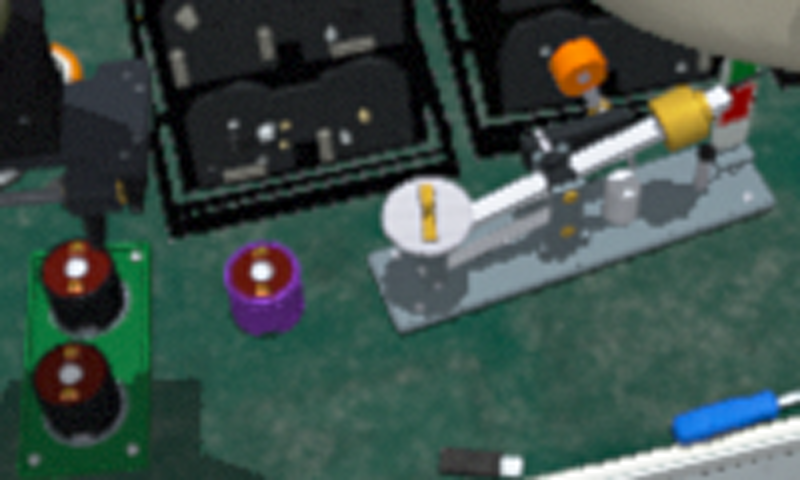

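```bash
python3 - <<'E'
from h import *
st(); print(r.close_job())
E
```

```text
t 24.6 p [0.4629 0.3517 0.2132] yaw 3.0029 F [ 0.32 -0.24  0.09] T [ 0.088 -0.127 -0.023] w 0.0874 q [-0.    0.38 -0.91  1.56  0.3   1.36  0.49]
the job is handed in; nothing more can be done
None
```

The choke is full, and it now sits on the free seat of the green tray; the job was handed in at 24.6 s.

- **Weighing:** I aligned the slot to the pan's tongue by eye, so no turning under pressure was needed. I lowered the choke until it was about 1 mm or less above home, saw no clear contact force, and let go. The beam tipped under the choke's own weight, and two pictures 1.3 s apart showed it fully tipped. The choke's height on the pan matched fully home.
- **Placing:** After I lifted the choke off, the beam stayed tipped. On the green seat it met the tray at the height expected for fully home.

**Last checks:**
- **Height:** its tag tops read z = 0.057, against 0.056 for the passed choke beside it.
- **Scene:** the final pictures show the beam still tipped, nothing else noticeably moved, and the gripper clear.
- **Disagreed:** a plane fit to the new choke's resin top gave an implausible tilt, probably from stray edge pixels. The tag heights and the pictures show it seated, and I did not repeat that fit.

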